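Return a handheld radio to the gatehouse charging locker

ROBOT

A 7-joint arm with a two-finger parallel gripper is mounted at the origin on the work surface. World frame = base frame: x ahead of the robot, y to its left, z up, the work surface at z = 0. Lengths are in m, angles in rad, forces in N, time in s.
With the tool pointing down it reaches from about 0.35 to 0.9 m from the base axis. Payload 8.1 kg.
Tool frame: the origin (TCP) lies on the centre line of the jaws, within the pads' length; the fingertips stand 19 mm ahead of it and the grasp point (between the pads) is the TCP; y points along the fingers, z is the direction in which the jaws open and shut, and the axes are right-handed (so a half turn about y gives the same grasp; the last joint's range is limited). The gripper opens to 92 mm and grips with 3 to 60 N. Pads are 19 mm wide; open, the fingers measure 130 mm over their backs; the gripper's body (75 mm by 190 mm) begins 47 mm behind the grasp point.
Start: joints at [1.093, 0.434, 0.025, 1.573, -0.012, 1.134, -0.075], TCP at [0.229, -0.582, 0.246] pointing down, gripper open.
Joint ranges: [-2.62, 2.62], [-0.44, 2.09], [-1.27, 1.32], [0.08, 2.57], [-1.32, 4.46], [0.12, 2], [-2.74, 2.74]. Speed limits (rad/s): [2.22, 2.22, 3.01, 3.01, 3.14, 3.14, 3.14].

INTERFACE

Orientations are given as a rotation vector (axis times angle).
In Python, from bench import bot gives the robot as it stands.
- The arm moves only by the shell command python3 -m jog 'ROWS' [FORCE]. ROWS is a JSON object of lists of equal length, an entry for each row: "offset": the shift along the tool's x, y, z in mm, a list of three; "roll": the turn about the tool's y in degrees; "jaw": the gripper's target within -1 to 1 (fully open at 1, half-way at 0, shut at -1). In form: {"offset": [[tx, ty, tz], ...], "roll": [roll, ...], "jaw": [jaw, ...]}. A call has 1 to 12 rows; each row is the pose to reach, as a shift and turn from the pose measured when the call began, along the tool's axes at that moment; what a row does not reach only later rows make up. A row lasts 1/12 s, in which the tool goes at most 41.7 mm and 7.16 degrees, less where a joint would pass 70% of its speed; a pose out of reach is approached as far as the arm can. A call with a gripper value outside its range is refused whole. The fingers move at their own pace and stop on an object; FORCE is the grip in N (left out, the last holds). Time passes only in rows, so rows that repeat a pose let the fingers close. It gives the time, the measured TCP pose, the force and the opening at its end, in the units of the state.
- bot.sense(): the state, without advancing time (a new reading comes with each control period).
- bot.snapshot(name): name is "scene" or "top"; returns (picture, depth): 480x640x3 uint8, red, green, blue; 480x640 float32, m along the optical axis (not along the pixel's ray), 0 where there is no reading.
- bot.get_calibration(name): a dict with "intrinsics" (3x3 intrinsics, pixels), "pose" (4x4, takes a point from camera to world coordinates). Camera axes: x right, y down, z forward; pixel columns grow to the right and rows downward; lengths in m; the calibration is good to about 2 mm. A picture is of the moment at which its call begins. get_calibration takes no time and is no camera call.
- bot.sign_off(): hands the job in, once; it reports no verdict.
The state is a dict: "clock": time; "q": joint angles; "joint_velocities": joint speeds; "joint_efforts": joint torques, N m; "tool_pos": TCP position; "tcp_rot": TCP orientation; "force": force on the tool from outside, world axes, zero at the start; "torque": the same for the moment, N m; "width": finger opening in m.
Only numpy, scipy, OpenCV 4.12 (cv2) and the standard library are available. Lean on these libraries where they do the work, as an engineer would, in place of code of your own. Each camera call takes 0.05 s, during which the arm holds its last target.

TASK

Put the loose handheld radio back in the charging locker on the guard's desk: first move the scanner wand off the locker's lid and set it down flat in the grey tray, then lift the lid by its yellow pull tab past its balance point so that the gas struts hold it fully open by themselves. Lay the radio face up in the empty bay, antenna towards the hinges like the other two, and leave the lid standing open; set things down gently without dropping them, and do not shift the two stored radios, the bottle, the mug or the smartphone.

Things in the scene. Friction and masses are not known exactly. Their poses are not given: they have to be found in the camera images.
- locker: charging locker: low grey steel box, 220 deep (its x) x 330 wide (its y) x 145 high, walls 6 thick, fixed to the desk. Origin: centre of its underside; +x points to the hinge side (away from the robot), -x is the front with the pull tab. Inside each side wall, at y = +-152, a gas strut 13 thick; with the lid open it slopes from 90 above the desk at x = -60 up to about 199 at x = +91
- deck_mid (a point): middle of the locker's flat black deck, 70 above the desk; axes as the locker's. Three bays lie side by side on it, at y = -84, 0 and +84, each 80 wide between foam dividers 10 high and 208 long (x -104 to +104). Two hold a radio, one is empty
- lid (a joint): angle of the blue locker lid, rad: 0 shut (level), 1.52 fully open. 0.9 kg, 336 wide, 8 thick, reaching 225 forward of its hinge; top face 153 above the desk. Two gas struts help: let go below its balance point, which lies between 0.4 and 0.75, it sinks shut; past that the struts carry it to fully open and hold it. Lifting at the tab takes about 4 N at first, less further up
- lid_tab (a point): middle of the front edge of the yellow pull tab, half-way through its thickness; moves with the lid. The tab is 110 wide, 6 thick, its underside 145 above the desk when shut; it juts 34 out of the lid's front edge (39 out of the locker's front wall), free space beneath. Axes as the locker's when shut (x from tab to hinge), turning with the lid
- lid_hinge (a point): middle of the lid's hinge line, at the top of the locker's far (+x) wall, 145 above the desk, 259 from the tab's front edge; the line runs along the locker's y
- wand_mid (a point): security scanner wand, black, 215 long, 0.22 kg, at first lying flat on the shut lid. Point: within 5 of its centre of mass, in the neck end of its handle, 14 above its underside. x: along the wand to the paddle. The handle is 30 wide, 28 high and runs from x = -105 to +10; the paddle is 58 wide, 25 high, from +10 to +110
- tray: grey open plastic tray, 275 (its x) x 145 (its y), walls 4 thick and 30 high, floor 4 thick, fixed to the desk. Origin: centre of its underside
- radio_mid (a point): the loose handheld radio, black, about 0.28 kg, at first lying face up on the desk. Point: centre of its body, 18 above its underside. Body 110 long (x) x 54 wide (y) x 36 high (z, face up); x points to the antenna end
- radio_antenna (a point): tip of the loose radio's stub antenna (13 thick), 110 along x and 15 along y from the body's centre
- free_bay: the empty bay of the locker: its dark rubber contact pad, flat on the deck. Origin: on the deck at the spot where the radio's body centre belongs (27.5 in front of the bay's middle), 70 above the desk; x points to the hinges
- stored_a: a radio like the loose one, lying face up in its bay, antenna to the hinges. Origin: centre of its body's underside. To be left alone
- stored_b: as stored_a, in another bay. To be left alone
- bottle: blue water bottle, 64 across, 200 high, standing near one front corner of the locker. Origin: centre of its foot
- mug: white mug, 76 across, 92 high, its handle reaching some 30 further out, standing near the other front corner. Origin: centre of its foot
- smartphone: black smartphone, 72 x 148 x 9, lying on the desk in front of the locker. Origin: centre of its underside

How it is judged:
By the outcome, as a careful person would: the job done as asked, in the order asked, and still so for the second after the job is handed in, with the robot touching nothing.
It also fails if it takes over 72 s, if anything falls off the work surface, if the arm or the gripper's body presses on something with over 40 N, if the wrist force passes 120 N, or if a joint passes its speed limit or range.

## Working session

There is one attempt and no reset: what is moved stays moved. The work goes in short steps, Python scripts to look and compute and a shell command to move; the robot and the scene stay as the last step left them, time stands still between calls to the robot, and variables do not carry over. Pictures are saved under pics/ and viewed, and the job is handed in when it is done.

```bash
ls -la; mkdir -p pics; python3 - <<'E'
from bench import bot
import cv2,numpy as np
np.set_printoptions(precision=4,suppress=True)
s=bot.sense();print(s)
for n in("scene","top"):
    c=bot.get_calibration(n);print(n,c)
    p,d=bot.snapshot(n)
    cv2.imwrite(f"pics/{n}0.png",p[:,:,::-1]);np.savez(f"pics/{n}0.npz",p=p,d=d)
E
```

```text
total 12
drwxr-xr-x  3 agent agent 4096 Dec  6 04:35 .
drwxr-xr-x 23 root  root  4096 Dec  6 04:35 ..
drwxr-xr-x  2 agent agent 4096 Dec  6 04:35 pics
{'clock': 0.0, 'q': array([ 1.0934,  0.4352,  0.025 ,  1.5741, -0.0116,  1.134 , -0.0751]), 'joint_velocities': array([-0.0001,  0.0003,  0.0002, -0.0008,  0.0005, -0.0019, -0.0004]), 'joint_efforts': array([ -0.0004, -66.7854,   0.9855, -31.4464,  -0.0604,   0.0428,
         0.0002]), 'tool_pos': array([ 0.2286, -0.5812,  0.245 ]), 'tcp_rot': array([-0.3828,  2.0183, -2.0152]), 'force': array([ 0.0973, -1.0896, -0.2766]), 'torque': array([-0.039 , -0.0284,  0.0322]), 'width': 0.0916396868154873}
scene {'intrinsics': array([[518.8242,   0.    , 322.3584],
       [  0.    , 518.8242, 243.9591],
       [  0.    ,   0.    ,   1.    ]]), 'pose': array([[-0.3221,  0.7613, -0.5627,  1.3026],
       [ 0.9467,  0.2553, -0.1965,  0.26  ],
       [-0.006 , -0.596 , -0.8029,  1.1366],
       [ 0.    ,  0.    ,  0.    ,  1.    ]])}
top {'intrinsics': array([[455.969 ,   0.    , 321.9408],
       [  0.    , 455.969 , 233.5484],
       [  0.    ,   0.    ,   1.    ]]), 'pose': array([[ 0.0514, -0.9784,  0.2003,  0.3406],
       [-0.9987, -0.0512,  0.0063,  0.0075],
       [ 0.0041, -0.2003, -0.9797,  1.2358],
       [ 0.    ,  0.    ,  0.    ,  1.    ]])}
```

View pics/scene0.png

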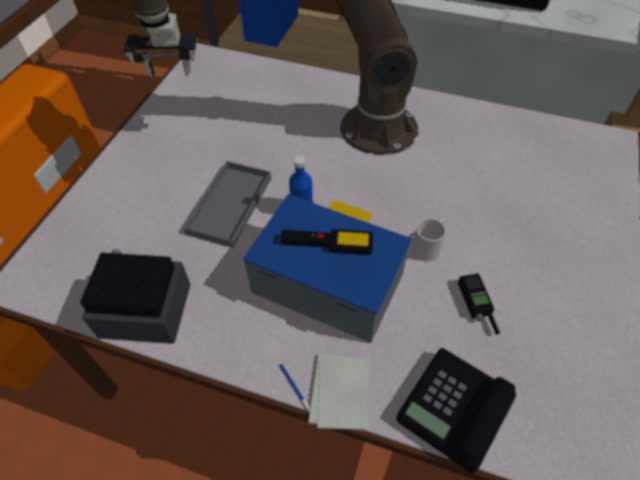

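View pics/top0.png

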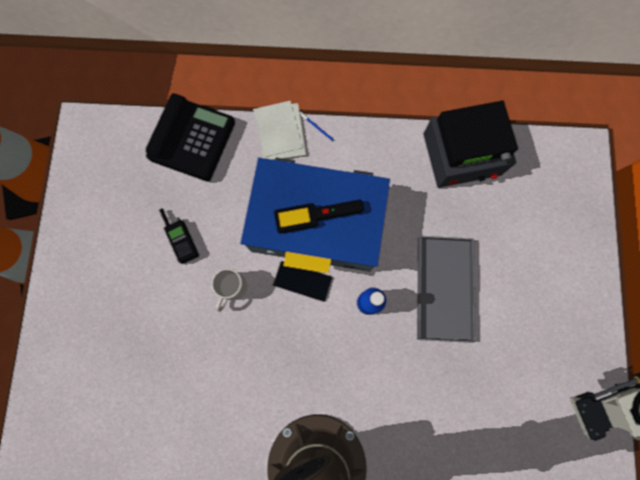

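The top view shows the wand at about (320,213) with its paddle to the left, the yellow tab at (307,263), and the phone at (303,281). The radio is at (180,238) with its antenna tip at (163,211). The tray is at (447,289), the bottle at (372,300) and the mug at (227,287).

```bash
cat > h.py <<'E'
import cv2,numpy as np
from bench import bot
np.set_printoptions(precision=4,suppress=True)
def cloud(n,d):
    c=bot.get_calibration(n);K=c["intrinsics"];T=c["pose"]
    v,u=np.mgrid[:480,:640]
    P=np.stack([(u-K[0,2])/K[0,0]*d,(v-K[1,2])/K[1,1]*d,d],-1)
    return P@T[:3,:3].T+T[:3,3]
def ray(n,u,v,z):
    c=bot.get_calibration(n);K=c["intrinsics"];T=c["pose"]
    r=T[:3,:3]@np.array([(u-K[0,2])/K[0,0],(v-K[1,2])/K[1,1],1]);o=T[:3,3]
    return o+r*(z-o[2])/r[2]
def maskpts(n,m,z):
    ys,xs=np.nonzero(m);return np.array([ray(n,x,y,z)[:2] for x,y in zip(xs,ys)])
def rect(n,m,z):
    (c,s,a)=cv2.minAreaRect((maskpts(n,m,z)*1000).astype(np.float32))
    b=cv2.boxPoints((c,s,a));e=[b[1]-b[0],b[2]-b[1]];L=max(e,key=np.linalg.norm)
    return np.array(c),sorted(s),np.degrees(np.arctan2(L[1],L[0]))
def big(m):
    k,l,st,_=cv2.connectedComponentsWithStats(m.astype(np.uint8));
    return l==1+np.argmax(st[1:,4]) if k>1 else m
E
python3 - <<'E'
from h import *
D={n:np.load(f"pics/{n}0.npz") for n in("scene","top")}
for n in D:
    p,d=D[n]["p"],D[n]["d"];C=cloud(n,d);h=cv2.cvtColor(p,cv2.COLOR_RGB2HSV)
    H,S,V=[h[...,i].astype(int) for i in range(3)]
    Z=C[...,2]
    print(n,"zeros",(d==0).mean())
    inbox=(np.abs(C[...,1])<0.6)&(C[...,0]>.2)&(C[...,0]<1.2)
    blue=big((H>100)&(H<130)&(S>150)&(V>60)&inbox&(Z>.12)&(Z<.17))
    f=cv2.morphologyEx(blue.astype(np.uint8),cv2.MORPH_CLOSE,np.ones((25,25)))
    print("lid",rect(n,f>0,.153),np.median(Z[blue]))
    yel=(H>18)&(H<32)&(S>150)&(V>100)&inbox
    k,l,st,ce=cv2.connectedComponentsWithStats(yel.astype(np.uint8))
    for i in range(1,k):
        if st[i,4]>30:
            print("yellow",ce[i],st[i,4],np.median(Z[l==i]),[rect(n,l==i,z) for z in (.151,.178)])
    lidarea=cv2.erode(f,np.ones((7,7)))>0
    wand=big(lidarea&(Z>.163))
    print("wand depth",rect(n,wand,.178),np.median(Z[wand]))
    wc=lidarea&~((H>100)&(H<130)&(S>150));wc=big(wc)
    print("wand col",rect(n,wc,.17),wc.sum())
    phone=(V<50)&inbox&(Z<.03)
    k,l,st,ce=cv2.connectedComponentsWithStats(phone.astype(np.uint8))
    for i in range(1,k):
        if st[i,4]>60: print("dark low",ce[i],st[i,4],np.median(Z[l==i]),rect(n,l==i,.009))
    # objects by height 8..60mm 
    ob=(Z>.012)&(Z<.25)&inbox
    k,l,st,ce=cv2.connectedComponentsWithStats(ob.astype(np.uint8))
    for i in range(1,k):
        if st[i,4]>40:
            q=C[l==i];print("obj",ce[i],st[i,4],"zmax",np.percentile(q[:,2],98),"xyz",np.median(q,0),cv2.minAreaRect((q[:,:2]*1000).astype(np.float32)))
E
```

```text
scene zeros 0.004117838541666667Traceback (most recent call last):
  File "<stdin>", line 11, in <module>
  File "h.py", line 16, in rect
    (c,s,a)=cv2.minAreaRect((maskpts(n,m,z)*1000).astype(np.float32))
                             ~~~~~~~^^^^^^^
  File "h.py", line 14, in maskpts
    ys,xs=np.nonzero(m);return np.array([ray(n,x,y,z)[:2] for x,y in zip(xs,ys)])
                                         ~~~^^^^^^^^^
  File "h.py", line 10, in ray
    c=bot.get_calibration(n);K=c["intrinsics"];T=c["pose"]
ValueError: time passes only in moves, steps and waits
```

```bash
python3 - <<'E'
from h import *
p=np.load("pics/top0.npz")["p"]
a=cv2.resize(p[150:320,130:270],None,fx=4,fy=4,interpolation=cv2.INTER_CUBIC)[:600]
b=cv2.resize(p[150:310,230:490],None,fx=3,fy=3,interpolation=cv2.INTER_CUBIC)
cv2.imwrite("pics/ca.png",a[:,:,::-1]);cv2.imwrite("pics/cb.png",b[:,:,::-1])
E
python3 - <<'E'
s=open('h.py').read()
s=s.replace('def cloud','_c={}\ndef cal(n):\n    if n not in _c:_c[n]=bot.get_calibration(n)\n    return _c[n]\ndef cloud',1).replace('c=bot.get_calibration(n);K','c=cal(n);K')
open('h.py','w').write(s)
E
cat > a.py <<'E'
from h import *
D={n:np.load(f"pics/{n}0.npz") for n in("scene","top")}
for n in D:
    p,d=D[n]["p"],D[n]["d"];C=cloud(n,d);h=cv2.cvtColor(p,cv2.COLOR_RGB2HSV)
    H,S,V=[h[...,i].astype(int) for i in range(3)]
    Z=C[...,2]
    inbox=(np.abs(C[...,1])<0.6)&(C[...,0]>.2)&(C[...,0]<1.2)
    blue=big((H>100)&(H<130)&(S>150)&(V>60)&inbox&(Z>.12)&(Z<.17))
    f=cv2.morphologyEx(blue.astype(np.uint8),cv2.MORPH_CLOSE,np.ones((25,25)))
    print(n,"lid",rect(n,f>0,.153),np.median(Z[blue]))
    yel=(H>18)&(H<32)&(S>150)&(V>100)&inbox
    k,l,st,ce=cv2.connectedComponentsWithStats(yel.astype(np.uint8))
    for i in range(1,k):
        if st[i,4]>30:
            print("yellow",ce[i],st[i,4],np.median(Z[l==i]),[rect(n,l==i,z) for z in (.151,.178)])
    lidarea=cv2.erode(f,np.ones((7,7)))>0
    wc=lidarea&~((H>100)&(H<130)&(S>150));wc=big(wc)
    print("wand col",rect(n,wc,.17),wc.sum(),np.median(Z[wc]))
    phone=(V<50)&inbox&(Z<.05)
    k,l,st,ce=cv2.connectedComponentsWithStats(phone.astype(np.uint8))
    for i in range(1,k):
        if st[i,4]>60: print("dark low",ce[i],st[i,4],np.median(Z[l==i]),rect(n,l==i,.009))
    ob=(Z>.012)&(Z<.25)&inbox
    k,l,st,ce=cv2.connectedComponentsWithStats(ob.astype(np.uint8))
    for i in range(1,k):
        if st[i,4]>40:
            q=C[l==i];print("obj",ce[i],st[i,4],"zmax",np.percentile(q[:,2],98),"xyz",np.median(q,0),cv2.minAreaRect((q[:,:2]*1000).astype(np.float32)))
E
python3 a.py
```

```text
scene lid (array([620.6681,  36.9741]), [227.50230407714844, 332.481689453125], np.float32(83.19534)) 0.15401681572731007
yellow [350.863  210.5534] 365 0.1521432201318228 [(array([491.213 ,  51.7039]), [28.019811630249023, 105.54109954833984], np.float32(83.00049)), (array([513.4406,  57.4096]), [27.252185821533203, 102.6497802734375], np.float32(83.000496))]
yellow [352.8342 238.3743] 374 0.17986377235437495 [(array([572.9408,  82.2552]), [36.840179443359375, 72.17314910888672], np.float32(-75.92313)), (array([592.9296,  87.1239]), [35.830936431884766, 70.19599914550781], np.float32(-75.92319))]
wand col (array([611.2361,  27.1933]), [64.90331268310547, 210.8165283203125], np.float32(-74.816635)) 1534 0.17918140117943543
dark low [475.0674 297.1507] 816 0.035115293834169004 (array([563.5106, 411.0847]), [61.49036407470703, 167.14381408691406], np.float32(29.188662))
dark low [138.3851 334.6672] 592 0.03335500714405293 (array([ 909.1761, -349.0295]), [82.21341705322266, 208.27996826171875], np.float32(-55.76541))
dark low [174.9772 373.3374] 1227 -0.021204681487321242 (array([ 964.1
[... 3558 characters left out ...]
41438419373873006 xyz [0.5509 0.3952 0.036 ] ((571.2174682617188, 409.2648620605469), (165.76492309570312, 54.99741744995117), 30.132205963134766)
obj [447.6195 286.2632] 912 zmax 0.034933248036776846 xyz [ 0.4663 -0.3416  0.0283] ((459.19915771484375, -319.71624755859375), (275.59521484375, 147.42625427246094), 0.01320036593824625)
obj [226.0216 286.9867] 603 zmax 0.09517485119432387 xyz [0.4288 0.2633 0.0693] ((427.2016296386719, 258.50030517578125), (75.5705795288086, 101.37091827392578), 42.82291793823242)
obj [370.837  300.9051] 632 zmax 0.2033586587757097 xyz [ 0.406  -0.1083  0.1372] ((410.08697509765625, -115.50254821777344), (62.51062774658203, 62.05172348022461), 46.90829849243164)
```

View pics/ca.png

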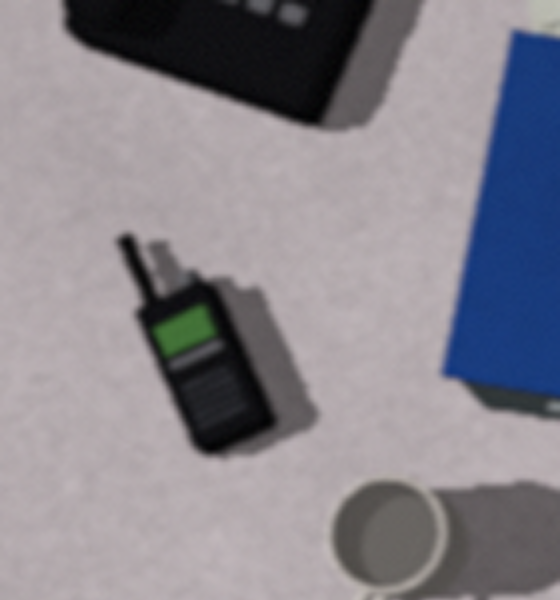

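View pics/cb.png

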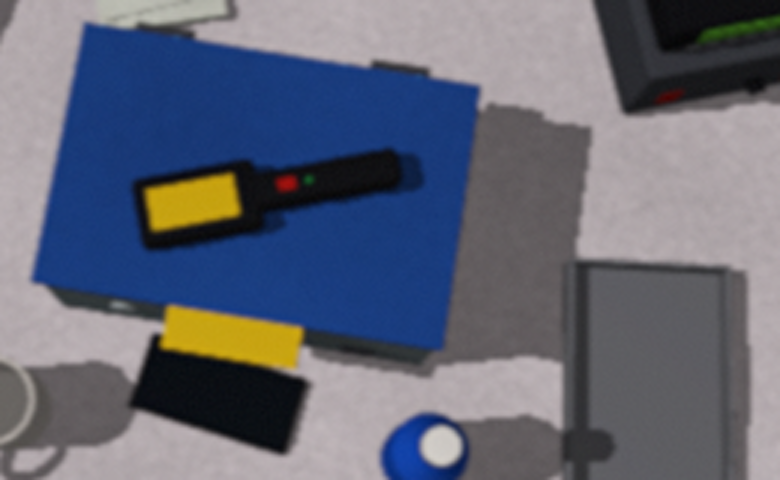

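```bash
cat >> h.py <<'E'
def state():
    s=bot.sense();R=cv2.Rodrigues(np.array(s["tcp_rot"],float))[0];return s,np.array(s["tool_pos"]),R
def plan(x,y,z,jawdeg=None):
    """offset mm, roll deg to reach TCP x,y,z with jaw line at heading jawdeg (mod 180)"""
    s,p,R=state()
    o=R.T@(np.array([x,y,z])-p)*1000
    print("t %.2f pos"%s["clock"],p,"offset",o.round(1),"ydir",R[:,1].round(3),"F",s["force"].round(1),"w %.4f"%s["width"],"q7 %.2f"%s["q"][6])
    h=np.degrees(np.arctan2(R[1,2],R[0,2]))
    if jawdeg is not None:
        # roll +a about tool y (down) turns heading by -a
        a=-(jawdeg-h); a=(a+90)%180-90
        print("jaw heading %.1f roll %.1f (or +-180)"%(h,a))
    else: print("jaw heading %.1f"%h)
E
python3 - <<'E'
from h import *
plan(.611,.013,.30,14.1)
E
```

```text
t 0.10 pos [ 0.2286 -0.5812  0.245 ] offset [-573.4  -54.5 -413.1] ydir [-0.001  0.001 -1.   ] F [ 1.  -0.1 -0.7] w 0.0919 q7 -0.08
jaw heading -68.5 roll -82.6 (or +-180)
```

```bash
python3 -m jog '{"offset":[[-20,-15,-15],[-55,-40,-40],[-100,-55,-72],[-148,-55,-106],[-196,-55,-141],[-244,-55,-175],[-292,-55,-210],[-340,-55,-245],[-388,-55,-280],[-430,-55,-310],[-460,-55,-331],[-480,-55,-345]],"roll":[-3,-8,-14,-21,-28,-35,-42,-49,-56,-63,-69,-74],"jaw":[1,1,1,1,1,1,1,1,1,1,1,1]}' 20
python3 - <<'E'
from h import *
plan(.611,.013,.30,14.1)
E
```

```text
clock: 1.1
tool_pos: [0.4867, -0.1796, 0.3001]
tcp_rot: [-1.255, 1.136, -1.133]
force: [-0.0, -0.3, -1.2]
width: 0.0916
t 1.10 pos [ 0.4867 -0.1796  0.3001] offset [-179.1    0.2  143.1] ydir [-0.001  0.001 -1.   ] F [-0.  -0.3 -1.2] w 0.0916 q7 0.24
jaw heading 5.8 roll -8.3 (or +-180)
```

```bash
python3 -m jog '{"offset":[[-35,0,28],[-70,0,56],[-105,0,84],[-140,0,112],[-165,0,132],[-179,0,143],[-179,30,143],[-179,60,143],[-179,70,143],[-179,70,143]],"roll":[-2,-4,-6,-8,-8.3,-8.3,-8.3,-8.3,-8.3,-8.3],"jaw":[1,1,1,1,1,1,1,1,1,1]}'
python3 - <<'E'
from h import *
plan(.611,.013,.176,14.1)
p,d=bot.snapshot("scene");cv2.imwrite("pics/s1.png",cv2.resize(p[150:310,180:460],None,fx=2.8,fy=2.8)[:,:,::-1])
E
```

```text
clock: 1.93
tool_pos: [0.609, 0.0123, 0.2272]
tcp_rot: [-1.319, 1.032, -1.022]
force: [-0.4, -0.6, 0.0]
width: 0.0918
t 1.93 pos [0.609  0.0123 0.2272] offset [-0.1 51.1  2.5] ydir [-0.007  0.    -1.   ] F [-0.4 -0.6  0. ] w 0.0918 q7 -0.08
jaw heading 14.1 roll -0.0 (or +-180)
```

View pics/s1.png

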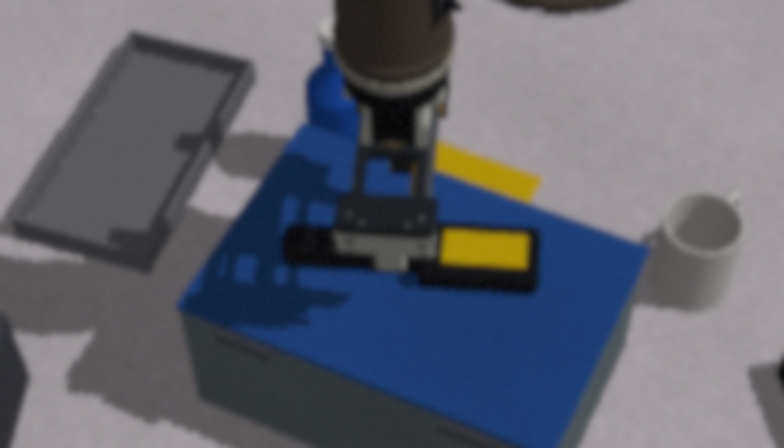

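The gripper is over the neck end of the handle, with its jaws around (390,250) in the crop. I'll descend and grip.

```bash
python3 -m jog '{"offset":[[0,20,2],[0,38,2],[0,48,2],[0,51,2],[0,51,2],[0,51,2],[0,51,2],[0,51,2],[0,51,2],[0,51,2],[0,51,2]],"roll":[0,0,0,0,0,0,0,0,0,0,0],"jaw":[1,1,1,1,1,-1,-1,-1,-1,-1,-1]}' 20
python3 - <<'E'
from h import *
plan(.611,.013,.176,14.1)
E
```

```text
clock: 2.9
tool_pos: [0.6119, 0.013, 0.1786]
tcp_rot: [-1.317, 1.03, -1.024]
force: [0.3, -0.3, 0.5]
width: 0.0562
t 2.90 pos [0.6119 0.013  0.1786] offset [-0.3  2.7 -0.9] ydir [-0.003  0.001 -1.   ] F [ 0.3 -0.3  0.5] w 0.0562 q7 -0.11
jaw heading 14.0 roll -0.1 (or +-180)
```

Fingers still closing, so I'll carry on.

```bash
python3 -m jog '{"offset":[[0,2,0],[0,2,0],[0,2,0],[0,2,0],[0,2,0],[0,2,0],[0,2,0],[0,2,0]],"roll":[0,0,0,0,0,0,0,0],"jaw":[-1,-1,-1,-1,-1,-1,-1,-1]}' 20
```

```text
clock: 3.57
tool_pos: [0.6119, 0.013, 0.1765]
tcp_rot: [-1.317, 1.03, -1.024]
force: [0.8, -1.1, -1.0]
width: 0.0299
```

```bash
python3 -m jog '{"offset":[[0,-8,0],[0,-25,0],[0,-50,0],[0,-75,0],[0,-90,0],[0,-90,0]],"roll":[0,0,0,0,0,0],"jaw":[-1,-1,-1,-1,-1,-1]}' 25
python3 - <<'E'
from h import *
plan(.444,-.318,.26,-90)
E
```

```text
clock: 4.07
tool_pos: [0.6138, 0.0135, 0.2708]
tcp_rot: [-1.312, 1.025, -1.027]
force: [0.6, 0.7, -2.5]
width: 0.0298
t 4.07 pos [0.6138 0.0135 0.2708] offset [ 280.4    9.9 -245.3] ydir [ 0.003  0.001 -1.   ] F [ 0.6  0.7 -2.5] w 0.0298 q7 -0.06
jaw heading 14.1 roll -75.9 (or +-180)
```

```bash
python3 -m jog '{"offset":[[8,0,-7],[25,0,-22],[48,0,-42],[71,0,-62],[94,0,-82],[117,0,-102],[140,0,-122],[163,0,-142],[186,0,-162],[209,0,-182],[232,0,-202],[250,0,-218]],"roll":[3,9,16,23,30,37,44,51,58,65,72,79],"jaw":[-1,-1,-1,-1,-1,-1,-1,-1,-1,-1,-1,-1]}'
python3 - <<'E'
from h import *
plan(.444,-.318,.2,-90)
E
```

```text
clock: 5.07
tool_pos: [0.4609, -0.2841, 0.2692]
tcp_rot: [-0.431, 1.985, -1.983]
force: [0.2, -0.0, -1.8]
width: 0.0302
t 5.07 pos [ 0.4609 -0.2841  0.2692] offset [29.6 69.2 23.8] ydir [ 0.001  0.001 -1.   ] F [ 0.2 -0.  -1.8] w 0.0302 q7 -0.73
jaw heading -65.4 roll 24.6 (or +-180)
```

```bash
python3 -m jog '{"offset":[[10,5,8],[20,20,16],[28,45,23],[30,75,24],[30,105,24],[30,130,24],[30,130,24],[30,130,24]],"roll":[6,13,20,24.6,24.6,24.6,24.6,24.6],"jaw":[-1,-1,-1,-1,-1,-1,-1,-1]}'
python3 - <<'E'
from h import *
plan(.444,-.318,.03,-90)
p,d=bot.snapshot("top");C=cloud("top",d);np.savez("pics/t2.npz",p=p,d=d)
cv2.imwrite("pics/t2.png",cv2.resize(p[200:380,360:560],None,fx=3.2,fy=3.2)[:,:,::-1])
p,d=bot.snapshot("scene");cv2.imwrite("pics/s2.png",cv2.resize(p[100:300,120:340],None,fx=2.9,fy=2.9)[:,:,::-1])
E
```

```text
clock: 5.73
tool_pos: [0.4427, -0.3176, 0.1381]
tcp_rot: [0.003, -2.224, 2.217]
force: [-0.5, -0.4, -1.2]
width: 0.0299
t 5.73 pos [ 0.4427 -0.3176  0.1381] offset [ -1.6 108.1   0.8] ydir [-0.002  0.003 -1.   ] F [-0.5 -0.4 -1.2] w 0.0299 q7 -1.07
jaw heading -90.0 roll 0.0 (or +-180)
```

View pics/t2.png

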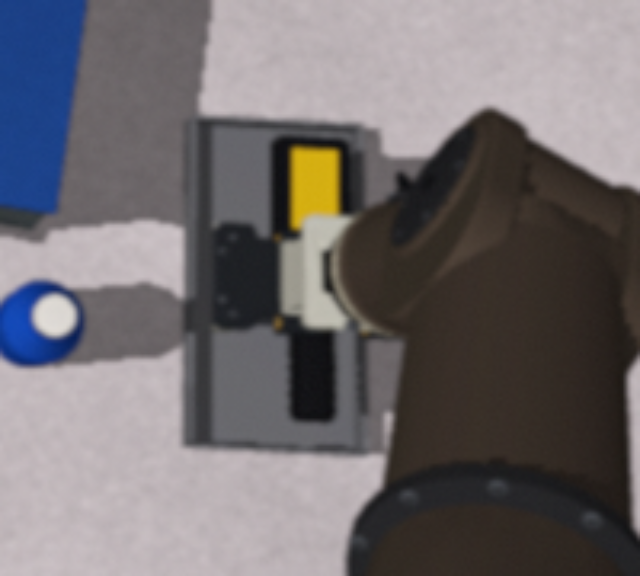

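View pics/s2.png

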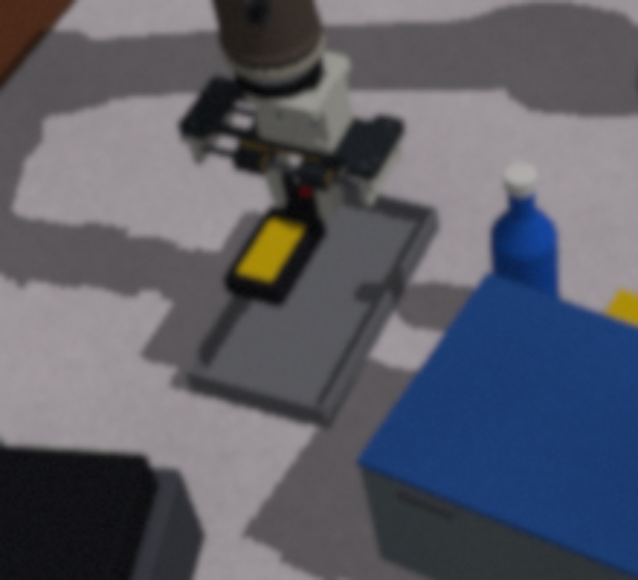

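The wand is over the tray and aligned with it: the yellow label is at (315,185) in the top crop and the wand spans rows 140–420, inside tray rows 125–445. I'll lower it.

```bash
python3 -m jog '{"offset":[[-1,15,1],[-1,40,1],[-1,65,1],[-1,85,1],[-1,97,1],[-1,103,1],[-1,106,1],[-1,108,1],[-1,109,1],[-1,110,1],[-1,110,1]],"roll":[0,0,0,0,0,0,0,0,0,0,0],"jaw":[-1,-1,-1,-1,-1,-1,-1,-1,-1,-1,-1]}'
python3 - <<'E'
from h import *
plan(.444,-.318,.0275,-90)
E
```

```text
clock: 6.75
tool_pos: [0.4462, -0.3198, 0.0311]
tcp_rot: [0.003, 2.22, -2.22]
force: [-0.2, 0.9, -1.0]
width: 0.0298
t 6.75 pos [ 0.4462 -0.3198  0.0311] offset [ 2.2  3.6 -1.8] ydir [ 0.003 -0.    -1.   ] F [-0.2  0.9 -1. ] w 0.0298 q7 -1.08
jaw heading -90.0 roll 0.0 (or +-180)
```

```bash
python3 -m jog '{"offset":[[0,1,0],[0,2,0],[0,3,0],[0,4,0],[0,4,0],[0,4,0]],"roll":[0,0,0,0,0,0],"jaw":[-1,-1,-1,-1,-1,-1]}'
python3 - <<'E'
from h import *
plan(.444,-.318,.0275,-90)
E
```

```text
clock: 7.25
tool_pos: [0.4463, -0.3199, 0.0275]
tcp_rot: [0.004, 2.219, -2.22]
force: [-1.4, 1.2, 4.9]
width: 0.0298
t 7.25 pos [ 0.4463 -0.3199  0.0275] offset [ 2.3 -0.  -1.9] ydir [ 0.003 -0.    -1.   ] F [-1.4  1.2  4.9] w 0.0298 q7 -1.09
jaw heading -90.0 roll 0.0 (or +-180)
```

It's touching down (about 6 N), so I'll open part-way and rise.

```bash
python3 -m jog '{"offset":[[0,0,0],[0,0,0],[0,0,0],[0,0,0],[0,0,0],[0,0,0],[0,-10,0],[0,-40,0],[0,-80,0],[0,-120,0],[0,-160,0],[0,-190,0]],"roll":[0,0,0,0,0,0,0,0,0,0,0,0],"jaw":[0.2,0.2,0.2,0.2,0.2,0.2,0.2,0.2,0.2,0.2,0,-0.5]}'
python3 - <<'E'
from h import *
plan(.33,.066,.25,83.3)
p,d=bot.snapshot("scene");cv2.imwrite("pics/s3.png",cv2.resize(p[100:300,120:340],None,fx=2.9,fy=2.9)[:,:,::-1])
E
```

```text
clock: 8.25
tool_pos: [0.446, -0.3201, 0.2218]
tcp_rot: [0.007, 2.216, -2.22]
force: [0.9, -0.7, 0.1]
width: 0.0462
t 8.25 pos [ 0.446  -0.3201  0.2218] offset [ 115.8  -29.7 -386. ] ydir [ 0.006 -0.002 -1.   ] F [ 0.9 -0.7  0.1] w 0.0462 q7 -1.06
jaw heading -90.0 roll 6.7 (or +-180)
```

View pics/s3.png

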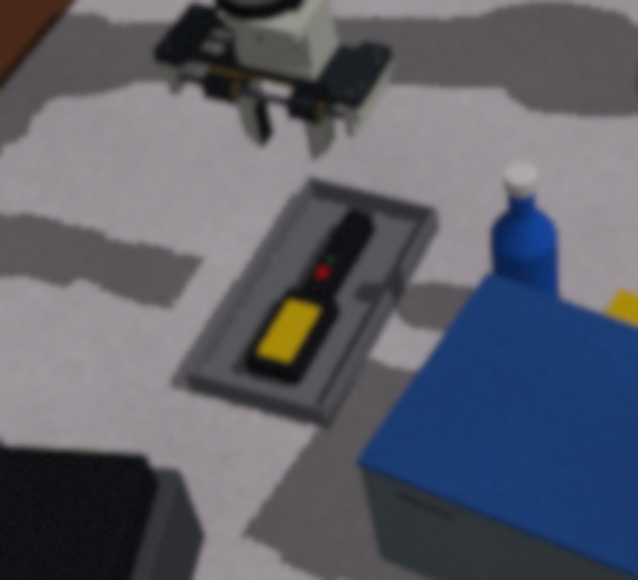

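The wand lies flat in the tray, between about (290,360) and (355,225) in the crop. Next I'll bring the closed fingers in front of the tab, passing above the bottle.

```bash
python3 -m jog '{"offset":[[0,-20,-10],[0,-45,-30],[5,-55,-65],[12,-55,-103],[20,-55,-142],[28,-55,-181],[36,-55,-220],[44,-55,-260],[48,-55,-300],[52,-55,-335],[53,-55,-360],[53,-55,-372]],"roll":[0,0,1,2,3,4,5,6,6.7,6.7,6.7,6.7],"jaw":[-1,-1,-1,-1,-1,-1,-1,-1,-1,-1,-1,-1]}' 20
python3 - <<'E'
from h import *
plan(.42,.056,.150,83.3)
E
```

```text
clock: 9.3
tool_pos: [0.3936, 0.0544, 0.28]
tcp_rot: [-0.138, -2.165, 2.175]
force: [-0.4, -0.2, 0.7]
width: 0.001
t 9.30 pos [0.3936 0.0544 0.28  ] offset [-24.1 130.3  -5. ] ydir [ 0.014 -0.005 -1.   ] F [-0.4 -0.2  0.7] w 0.0010 q7 -1.98
jaw heading -96.5 roll 0.2 (or +-180)
```

```bash
python3 -m jog '{"offset":[[-8,15,-1],[-16,45,-3],[-24,80,-5],[-24,110,-5],[-24,125,-5],[-24,130,-5],[-24,130,-5],[-24,130,-5]],"roll":[0,0,0.2,0.2,0.2,0.2,0.2,0.2],"jaw":[-1,-1,-1,-1,-1,-1,-1,-1]}'
python3 - <<'E'
from h import *
plan(.463,.051,.150,83.3)
p,d=bot.snapshot("scene");cv2.imwrite("pics/s4.png",cv2.resize(p[130:290,240:460],None,fx=3.4,fy=3.4)[:,:,::-1])
E
```

```text
clock: 9.97
tool_pos: [0.4203, 0.0562, 0.1513]
tcp_rot: [-0.143, -2.164, 2.173]
force: [-0.2, 0.6, 0.6]
width: 0.0005
t 9.97 pos [0.4203 0.0562 0.1513] offset [-43.    2.    0.2] ydir [ 0.015 -0.005 -1.   ] F [-0.2  0.6  0.6] w 0.0005 q7 -2.10
jaw heading -96.7 roll 0.0 (or +-180)
```

View pics/s4.png

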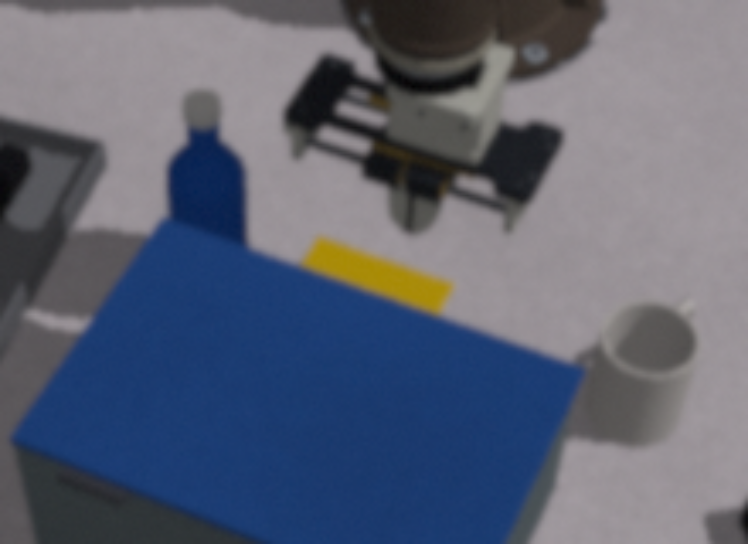

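The closed fingers at (412,215) are just in front of the tab at (380,275), clear of the bottle and mug. I'll move forward until they touch.

```bash
python3 -m jog '{"offset":[[-10,0,0],[-22,0,0],[-32,0,0],[-40,0,0],[-44,0,0],[-47,0,0],[-50,0,0],[-52,0,0]],"roll":[0,0,0,0,0,0,0,0],"jaw":[-1,-1,-1,-1,-1,-1,-1,-1]}'
```

```text
clock: 10.68
tool_pos: [0.4645, 0.0508, 0.1509]
tcp_rot: [-0.124, -2.155, 2.17]
force: [-35.7, 5.2, 25.9]
width: 0.0008
```

Contact made with a strong normal force, and the friction looks ample (ratio over 0.7). I'll lift along the tab's arc while keeping a modest press toward the hinge.

```bash
python3 -m jog '{"offset":[[-5,-3,0],[-5,-8,0],[-5,-14,0],[-5,-20,0],[-6,-26,0],[-7,-32,0]],"roll":[0,0,0,0,0,0],"jaw":[-1,-1,-1,-1,-1,-1]}'
python3 - <<'E'
from h import *
plan(.463,.051,.150,83.3)
p,d=bot.snapshot("scene");cv2.imwrite("pics/s5.png",cv2.resize(p[130:290,240:460],None,fx=3.4,fy=3.4)[:,:,::-1])
E
```

```text
clock: 11.18
tool_pos: [0.4663, 0.0506, 0.181]
tcp_rot: [-0.11, -2.149, 2.167]
force: [-14.8, 3.5, -1.5]
width: 0.0008
t 11.18 pos [0.4663 0.0506 0.181 ] offset [ 3.  31.  -0.3] ydir [-0.012 -0.007 -1.   ] F [-14.8   3.5  -1.5] w 0.0008 q7 -2.04
jaw heading -96.5 roll 0.2 (or +-180)
```

View pics/s5.png

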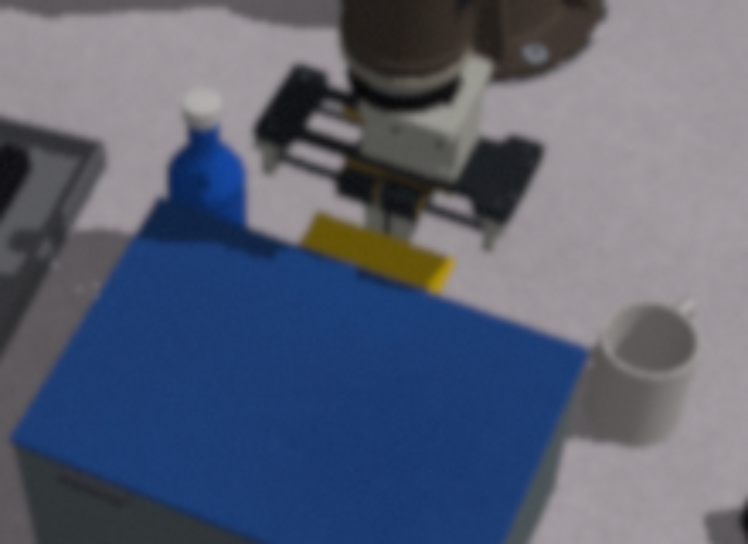

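The lid is following; its front edge has risen. Continuing along the arc.

```bash
python3 -m jog '{"offset":[[-5,-6,0],[-6,-13,0],[-8,-20,0],[-10,-28,0],[-12,-36,0],[-14,-44,0],[-17,-52,0],[-20,-60,0],[-23,-68,0],[-27,-76,0]],"roll":[0,0,0,0,0,0,0,0,0,0],"jaw":[-1,-1,-1,-1,-1,-1,-1,-1,-1,-1]}'
python3 - <<'E'
from h import *
plan(.463,.051,.150,83.3)
p,d=bot.snapshot("scene");cv2.imwrite("pics/s6.png",cv2.resize(p[100:290,220:460],None,fx=3.1,fy=3.1)[:,:,::-1])
E
```

```text
clock: 12.07
tool_pos: [0.4872, 0.0482, 0.2559]
tcp_rot: [-0.092, -2.14, 2.163]
force: [-27.8, 1.2, 10.7]
width: 0.0004
t 12.07 pos [0.4872 0.0482 0.2559] offset [ 21.6 106.5  -1.3] ydir [-0.027 -0.009 -1.   ] F [-27.8   1.2  10.7] w 0.0004 q7 -1.99
jaw heading -96.4 roll 0.3 (or +-180)
```

View pics/s6.png

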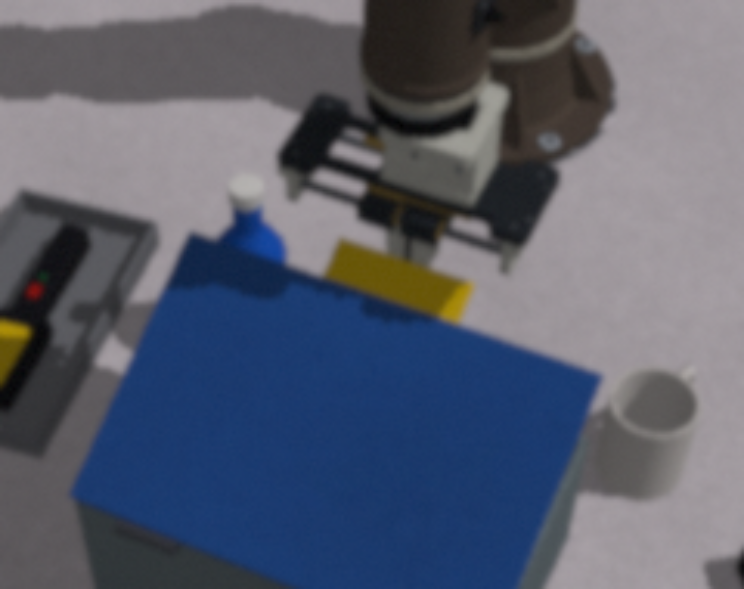

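```bash
python3 -m jog '{"offset":[[-6,-8,0],[-10,-17,0],[-15,-26,0],[-21,-35,0],[-27,-43,0],[-34,-51,0],[-41,-59,0],[-48,-67,0],[-56,-75,0],[-65,-83,0],[-74,-90,0],[-84,-97,0]],"roll":[0,0,0,0,0,0,0,0,0,0,0,0],"jaw":[-1,-1,-1,-1,-1,-1,-1,-1,-1,-1,-1,-1]}'
python3 - <<'E'
from h import *
plan(.463,.051,.150,83.3)
p,d=bot.snapshot("scene");cv2.imwrite("pics/s7.png",cv2.resize(p[70:330,200:460],None,fx=2.3,fy=2.3)[:,:,::-1])
E
```

```text
clock: 13.12
tool_pos: [0.5746, 0.0394, 0.3525]
tcp_rot: [-0.093, -2.14, 2.163]
force: [0.1, -1.0, 0.7]
width: 0.0002
t 13.12 pos [0.5746 0.0394 0.3525] offset [107.  205.3  -1.5] ydir [-0.026 -0.009 -1.   ] F [ 0.1 -1.   0.7] w 0.0002 q7 -1.94
jaw heading -96.4 roll 0.3 (or +-180)
```

View pics/s7.png

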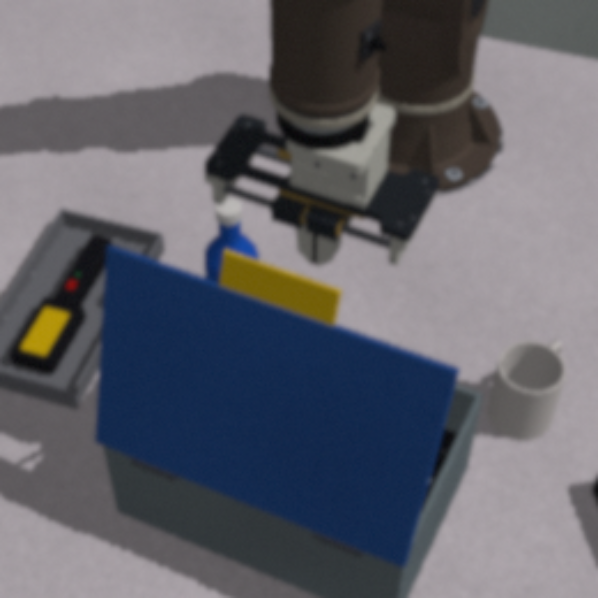

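The lid has left the fingers and is still opening, so I'll back off and watch it.

```bash
python3 -m jog '{"offset":[[0,0,0],[10,0,0],[30,0,0],[50,0,0],[60,0,0],[60,0,0],[60,0,0],[60,0,0],[60,0,0],[60,0,0],[60,0,0],[60,0,0]],"roll":[0,0,0,0,0,0,0,0,0,0,0,0],"jaw":[-1,-1,-1,-1,0,1,1,1,1,1,1,1]}'
python3 - <<'E'
from h import *
plan(.5485,.396,.30,-60)
p,d=bot.snapshot("scene");cv2.imwrite("pics/s8.png",cv2.resize(p[70:330,200:460],None,fx=2.3,fy=2.3)[:,:,::-1])
E
```

```text
clock: 14.17
tool_pos: [0.5172, 0.0458, 0.3546]
tcp_rot: [-0.096, -2.141, 2.163]
force: [0.4, 0.4, 0.3]
width: 0.0491
t 14.17 pos [0.5172 0.0458 0.3546] offset [   7.3   50.7 -352.1] ydir [-0.025 -0.009 -1.   ] F [0.4 0.4 0.3] w 0.0491 q7 -1.96
jaw heading -96.5 roll -36.5 (or +-180)
```

View pics/s8.png

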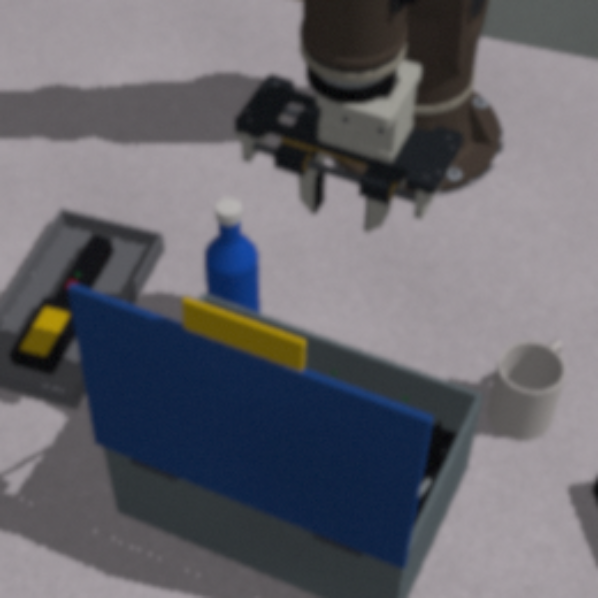

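The lid is standing essentially upright on its own. Next I'll go to above the radio and look into the locker.

```bash
python3 -m jog '{"offset":[[0,0,-12],[1,5,-40],[2,10,-75],[3,15,-113],[4,20,-152],[5,25,-191],[6,35,-230],[7,50,-269],[7,50,-305],[7,50,-335],[7,50,-352],[7,50,-352]],"roll":[-2,-6,-10,-14,-18,-22,-26,-30,-33,-36.5,-36.5,-36.5],"jaw":[1,1,1,1,1,1,1,1,1,1,1,1]}'
python3 - <<'E'
from h import *
plan(.5485,.396,.30,-60)
for n in("scene","top"):
    p,d=bot.snapshot(n);cv2.imwrite(f"pics/{n}9.png",p[:,:,::-1]);np.savez(f"pics/{n}9.npz",p=p,d=d)
p=np.load("pics/top9.npz")["p"]
cv2.imwrite("pics/t9.png",cv2.resize(p[130:330,140:410],None,fx=2.9,fy=2.9)[:,:,::-1])
E
```

```text
clock: 15.22
tool_pos: [0.5464, 0.4017, 0.2995]
tcp_rot: [-0.554, 1.933, -1.931]
force: [-1.0, -0.6, -0.0]
width: 0.0919
t 15.22 pos [0.5464 0.4017 0.2995] offset [ 1.1 -0.5  6. ] ydir [-0.027 -0.006 -1.   ] F [-1.  -0.6 -0. ] w 0.0919 q7 -1.95
jaw heading -59.6 roll 0.4 (or +-180)
```

View pics/t9.png

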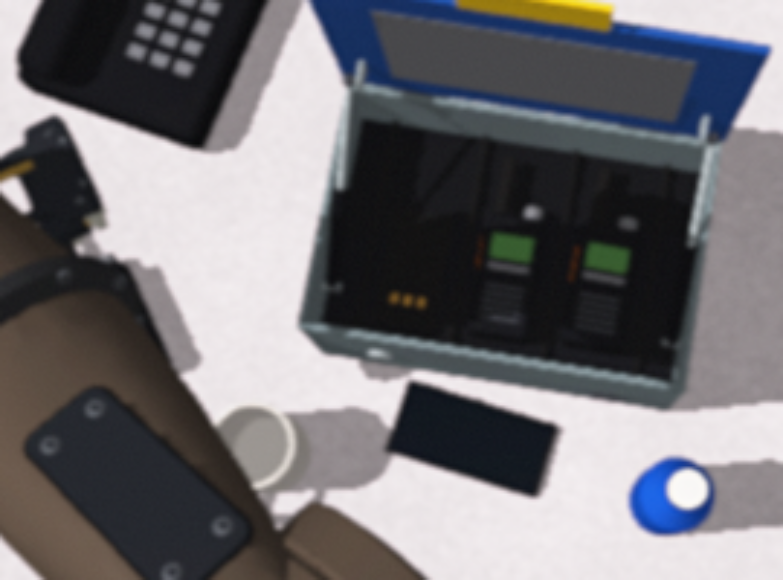

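View pics/scene9.png

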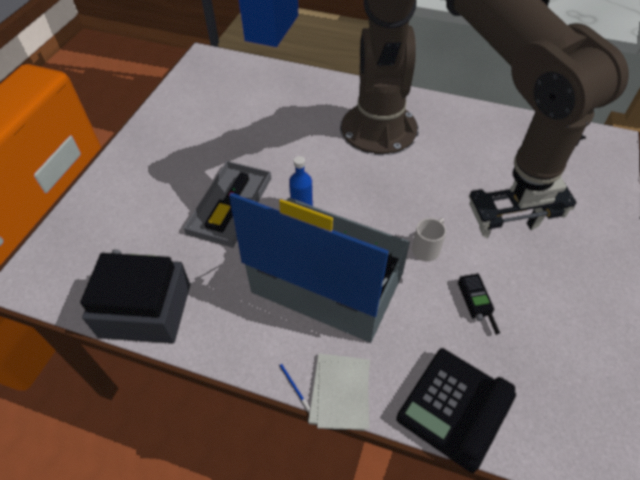

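The empty bay is the left (+y) one, with its gold contacts at (408,300) in the crop. The two stored radios sit in the middle and right bays. I'll measure the pad position against the stored screens.

```bash
cat > b.py <<'E'
from h import *
a=np.radians(-6.7);X=np.array([np.cos(a),np.sin(a)]);Y=np.array([-X[1],X[0]])
O=np.array([622.5,33.7])
def cc(n,f,zs,amin=15):
    D=np.load(f);p,d=D["p"],D["d"];C=cloud(n,d);h=cv2.cvtColor(p,cv2.COLOR_RGB2HSV);H,S,V=[h[...,i].astype(int) for i in range(3)]
    for name,m,z in(("green",(H>40)&(H<80)&(S>90)&(V>50),zs),("gold",(H>10)&(H<30)&(S>100)&(V>60),.072)):
        m=m&(C[...,0]>.3)&(C[...,0]<.76)&(C[...,1]>-.3)&(C[...,1]<.5)
        m=cv2.morphologyEx(m.astype(np.uint8),cv2.MORPH_CLOSE,np.ones((5,5)))
        k,l,st,ce=cv2.connectedComponentsWithStats(m)
        for i in range(1,k):
            if st[i,4]>amin:
                q=ray(n,*ce[i],z)[:2]*1000; r=rect(n,l==i,z)
                print(n,name,ce[i].round(1),st[i,4],"world",q.round(1),"locker",((q-O)@X).round(1),((q-O)@Y).round(1),r,"z",np.median(C[...,2][l==i]).round(4))
cc("top","pics/top9.npz",.106)
cc("top","pics/top0.npz",.036)
cc("scene","pics/scene0.npz",.036)
cc("scene","pics/scene9.npz",.036)
# locker rim from top view: height .145
D=np.load("pics/top9.npz");C=cloud("top",D["d"])
m=(np.abs(C[...,2]-.145)<.006)&(C[...,0]<.76)&(C[...,0]>.45)&(np.abs(C[...,1])<.3)
m=big(m);q=(C[m][:,:2]*1000-O);q=np.c_[q@X,q@Y]
print("rim x",np.percentile(q[:,0],[1,99]),"y",np.percentile(q[:,1],[1,99]))
print(cv2.minAreaRect((C[m][:,:2]*1000).astype(np.float32)))
f=(q[:,0]<-95);print("front rim slope",np.degrees(np.polyfit(q[f,1],q[f,0],1)[0]),f.sum())
# lid angle
h=cv2.cvtColor(D["p"],cv2.COLOR_RGB2HSV);b=(h[...,0]>100)&(h[...,0]<130)&(h[...,1]>150)&(C[...,2]>.17)&(C[...,0]>.6)&(C[...,0]<.9)&(np.abs(C[...,1])<.25)
L=C[b];lx=(L[:,:2]*1000-O)@X;print("lid x vs z",np.polyfit(L[:,2]*1000,lx,1),b.sum(),L[:,2].max())
E
python3 b.py
```

```text
top green [316. 215.] 133 world [619.   32.4] locker -3.3 -1.7 (array([619.0157,  32.3843]), [23.282875061035156, 37.87178421020508], np.float32(83.290436)) z 0.1075
top green [349.  218.6] 130 world [614.1 -52.1] locker 1.7 -86.2 (array([614.2548, -52.0431]), [23.55779457092285, 35.7025032043457], np.float32(-87.91046)) z 0.1081
top gold [323.5 131.5] 508 world [862.7  25.3] locker 239.6 19.7 (array([862.6577,  26.0897]), [27.513669967651367, 150.020263671875], np.float32(83.241615)) z 0.3932
top gold [144.1 188.6] 46 world [675.4 492.7] locker -1.0 462.0 (array([674.0922, 494.4797]), [9.447924613952637, 40.97846603393555], np.float32(-63.63867)) z 0.3781
top gold [280.2 233.2] 47 world [573.8 123.6] locker -58.8 83.6 (array([573.7571, 124.0027]), [9.540118217468262, 32.136592864990234], np.float32(85.73189)) z 0.0721
top green [175.7 232.2] 127 world [569.  407.3] locker -96.8 364.8 (array([568.5054, 407.2986]), [23.814327239990234, 37.79130935668945], np.float32(-59.09834)) z 0.0373
top gold [293.8 217. ] 498 world [619.   91.1] locker -10.2 56.6 (array([619.0799,  91.2258]), [42.
[... 636 characters left out ...]
10.9 21.4 (array([514.7274,  67.9033]), [45.58378601074219, 82.82489776611328], np.float32(-76.02187)) z 0.1798
scene green [480.2 300. ] 136 world [570.  410.7] locker -96.1 368.3 (array([569.8192, 410.7639]), [24.273868560791016, 38.79518127441406], np.float32(-58.962814)) z 0.0377
scene gold [305.9 214.2] 798 world [476.8 -74.1] locker -132.1 -124.1 (array([476.3707, -77.2088]), [47.18159484863281, 171.79066467285156], np.float32(83.2365)) z 0.3905
rim x [-110.7534   98.8767] y [-165.4276  163.7443]
((622.4553833007812, 32.40724182128906), (333.462890625, 222.12258911132812), 83.48448944091797)
front rim slope -0.12915197999563044 399
lid x vs z [ -0.0456 115.8004] 1856 0.3747123065555755
```

The measurements agree: the pad is at locker (−27.5, +84) to within about 2 mm, and the lid plane is within 0.05 rad of vertical. Descending on the radio.

```bash
python3 - <<'E'
from h import *
plan(.540,.3915,.035,-59.7)
E
```

```text
t 15.32 pos [0.5481 0.3971 0.3001] offset [  2.8 265.3   2.2] ydir [-0.025 -0.009 -1.   ] F [0.3 0.4 0.7] w 0.0918 q7 -1.95
jaw heading -59.9 roll -0.2 (or +-180)
```

```bash
python3 -m jog '{"offset":[[1,15,1],[2,45,2],[3,82,2],[3,120,2],[3,158,2],[3,190,2],[3,200,2],[3,200,2]],"roll":[0,0,0,0,0,0,0,0],"jaw":[1,1,1,1,1,1,1,1]}'
python3 - <<'E'
from h import *
plan(.540,.3915,.035,-59.7)
p,d=bot.snapshot("scene");cv2.imwrite("pics/s10.png",cv2.resize(p[180:350,400:600],None,fx=3.2,fy=3.2)[:,:,::-1])
E
```

```text
clock: 15.98
tool_pos: [0.5406, 0.3896, 0.0978]
tcp_rot: [-0.552, 1.933, -1.942]
force: [-0.3, -1.5, -0.5]
width: 0.0917
t 15.98 pos [0.5406 0.3896 0.0978] offset [-2.4 62.8 -1.8] ydir [-0.029 -0.013 -0.999] F [-0.3 -1.5 -0.5] w 0.0917 q7 -2.03
jaw heading -59.9 roll -0.2 (or +-180)
```

View pics/s10.png

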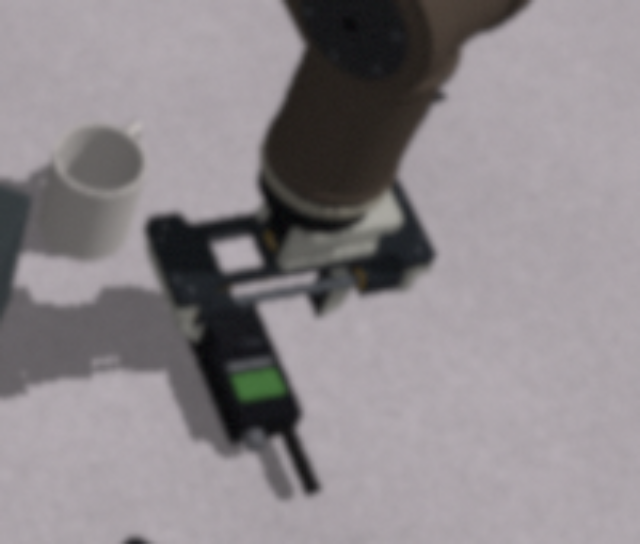

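The gripper straddles the body's lower half, with the screen at (258,385) and the antenna pointing away, and it is clear of the mug.

```bash
python3 -m jog '{"offset":[[-2,20,-2],[-2,40,-2],[-2,53,-2],[-2,60,-2],[-2,63,-2],[-2,63,-2],[-2,63,-2]],"roll":[0,0,0,0,0,0,0],"jaw":[1,1,1,1,1,1,1]}'
python3 - <<'E'
from h import *
plan(.540,.3915,.035,-59.7)
E
```

```text
clock: 16.62
tool_pos: [0.5413, 0.3937, 0.0386]
tcp_rot: [-0.547, 1.934, -1.938]
force: [-1.1, -0.5, -0.1]
width: 0.0924
t 16.62 pos [0.5413 0.3937 0.0386] offset [2.1 3.6 1.3] ydir [-0.025 -0.009 -1.   ] F [-1.1 -0.5 -0.1] w 0.0924 q7 -2.06
jaw heading -59.9 roll -0.2 (or +-180)
```

```bash
python3 -m jog '{"offset":[[1,3,0],[1,4,0],[1,4,0],[1,4,0],[1,4,0],[1,4,0],[1,4,0],[1,4,0],[1,4,0],[1,4,0],[1,4,0],[1,4,0]],"roll":[0,0,0,0,0,0,0,0,0,0,0,0],"jaw":[1,0.6,0.3,-1,-1,-1,-1,-1,-1,-1,-1,-1]}' 25
python3 - <<'E'
from h import *
plan(.5951,.1215,.26,-96.7)
E
```

```text
clock: 17.62
tool_pos: [0.5405, 0.393, 0.0346]
tcp_rot: [-0.547, 1.933, -1.938]
force: [-0.1, -1.2, 1.6]
width: 0.0536
t 17.62 pos [0.5405 0.393  0.0346] offset [  94.6 -224.2  261.3] ydir [-0.025 -0.009 -1.   ] F [-0.1 -1.2  1.6] w 0.0536 q7 -2.06
jaw heading -59.9 roll 36.8 (or +-180)
```

Gripped at 53.6 mm. Lifting.

```bash
python3 -m jog '{"offset":[[0,-8,0],[0,-28,0],[0,-60,0],[0,-98,0],[0,-136,0],[0,-174,0],[0,-205,0],[0,-225,0],[0,-232,0]],"roll":[0,0,0,0,0,0,0,0,0],"jaw":[-1,-1,-1,-1,-1,-1,-1,-1,-1]}' 30
python3 - <<'E'
from h import *
plan(.5962,.1215,.26,-96.7)
E
```

```text
clock: 18.37
tool_pos: [0.5467, 0.3965, 0.2711]
tcp_rot: [-0.542, 1.934, -1.933]
force: [0.4, 0.8, -2.3]
width: 0.0538
t 18.37 pos [0.5467 0.3965 0.2711] offset [ 94.9  11.4 262.8] ydir [-0.021 -0.005 -1.   ] F [ 0.4  0.8 -2.3] w 0.0538 q7 -1.96
jaw heading -59.9 roll 36.8 (or +-180)
```

```bash
python3 -m jog '{"offset":[[4,0,10],[11,2,30],[22,4,60],[34,6,93],[46,8,126],[58,10,160],[70,11,193],[80,11,222],[88,11,244],[93,11,257],[95,11,263],[95,11,263]],"roll":[3,8,14,20,26,31,35,36.8,36.8,36.8,36.8,36.8],"jaw":[-1,-1,-1,-1,-1,-1,-1,-1,-1,-1,-1,-1]}'
python3 - <<'E'
from h import *
plan(.5962,.1215,.17,-96.7)
E
```

```text
clock: 19.37
tool_pos: [0.5961, 0.1204, 0.2598]
tcp_rot: [-0.104, -2.143, 2.157]
force: [-0.0, 0.2, -2.2]
width: 0.0537
t 19.37 pos [0.5961 0.1204 0.2598] offset [-1.9 89.7 -1.8] ydir [-0.022 -0.005 -1.   ] F [-0.   0.2 -2.2] w 0.0537 q7 -2.11
jaw heading -96.8 roll -0.1 (or +-180)
```

```bash
python3 -m jog '{"offset":[[-1,12,-1],[-2,32,-2],[-2,55,-2],[-2,75,-2],[-2,86,-2],[-2,90,-2],[-2,90,-2],[-2,90,-2]],"roll":[0,0,0,0,0,0,0,0],"jaw":[-1,-1,-1,-1,-1,-1,-1,-1]}'
python3 - <<'E'
from h import *
plan(.5962,.1215,.1046,-96.7)
for n,(a,b,c,e,k) in {"scene":(150,340,230,460,3.2),"top":(130,330,180,430,3.0)}.items():
    p,d=bot.snapshot(n);np.savez(f"pics/{n}11.npz",p=p,d=d)
    cv2.imwrite(f"pics/{n}11.png",cv2.resize(p[a:b,c:e],None,fx=k,fy=k)[:,:,::-1])
E
```

```text
clock: 20.03
tool_pos: [0.5966, 0.1227, 0.1703]
tcp_rot: [-0.103, -2.145, 2.158]
force: [-0.4, -0.2, -3.9]
width: 0.0537
t 20.03 pos [0.5966 0.1227 0.1703] offset [-1.1 65.7  0.8] ydir [-0.021 -0.005 -1.   ] F [-0.4 -0.2 -3.9] w 0.0537 q7 -2.14
jaw heading -96.7 roll 0.0 (or +-180)
```

View pics/top11.png

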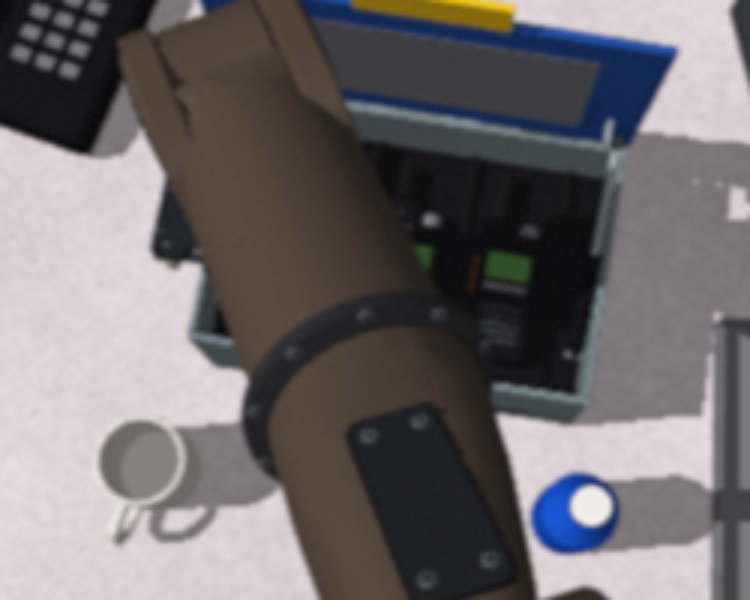

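View pics/scene11.png

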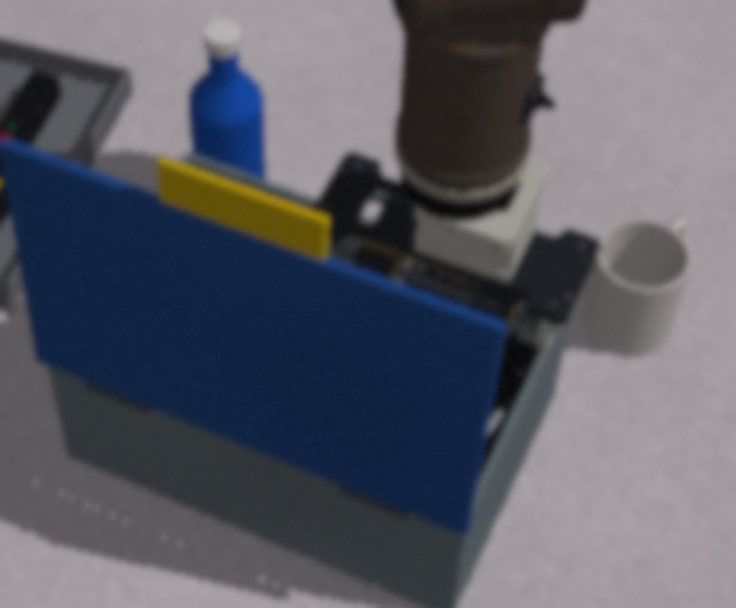

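Aligned above the bay and free of contact. The ear end at (550,330) is over the right-hand side wall, where I expect about 7 mm of clearance. Descending in steps with force checks.

```bash
python3 -m jog '{"offset":[[-1,10,0],[-1,22,0],[-1,34,0],[-1,44,0],[-1,50,0],[-1,53,0],[-1,54,0],[-1,54,0]],"roll":[0,0,0,0,0,0,0,0],"jaw":[-1,-1,-1,-1,-1,-1,-1,-1]}'
python3 - <<'E'
from h import *
plan(.5962,.1215,.1046,-96.7)
E
```

```text
clock: 20.8
tool_pos: [0.597, 0.122, 0.1168]
tcp_rot: [-0.105, -2.145, 2.158]
force: [-0.6, -0.2, -2.0]
width: 0.0538
t 20.80 pos [0.597  0.122  0.1168] offset [ 0.5 12.2  0.5] ydir [-0.02  -0.004 -1.   ] F [-0.6 -0.2 -2. ] w 0.0538 q7 -2.17
jaw heading -96.7 roll -0.0 (or +-180)
```

```bash
python3 -m jog '{"offset":[[0,3,0],[0,6,0],[0,8,0],[0,10,0],[0,11,0],[0,12,0],[0,12,0],[0,12,0]],"roll":[0,0,0,0,0,0,0,0],"jaw":[-1,-1,-1,-1,-1,-1,-1,-1]}'
python3 - <<'E'
from h import *
plan(.5962,.1215,.1046,-96.7)
E
```

```text
clock: 21.47
tool_pos: [0.5968, 0.1219, 0.1049]
tcp_rot: [-0.106, -2.145, 2.158]
force: [-1.1, -0.3, -1.1]
width: 0.0538
t 21.47 pos [0.5968 0.1219 0.1049] offset [0.6 0.3 0.4] ydir [-0.02  -0.005 -1.   ] F [-1.1 -0.3 -1.1] w 0.0538 q7 -2.17
jaw heading -96.7 roll -0.0 (or +-180)
```

```bash
python3 -m jog '{"offset":[[0,0.5,0],[0,1,0],[0,1.5,0],[0,2,0],[0,2,0]],"roll":[0,0,0,0,0],"jaw":[-1,-1,-1,-1,-1]}'
python3 - <<'E'
from h import *
plan(.5962,.1215,.1046,-96.7)
E
```

```text
clock: 21.88
tool_pos: [0.597, 0.1218, 0.1047]
tcp_rot: [-0.107, -2.146, 2.158]
force: [-6.7, -3.0, 16.7]
width: 0.0539
t 21.88 pos [0.597  0.1218 0.1047] offset [0.7 0.1 0.4] ydir [-0.019 -0.005 -1.   ] F [-6.7 -3.  16.7] w 0.0539 q7 -2.17
jaw heading -96.8 roll -0.1 (or +-180)
```

Firm contact at the expected height. I'll relieve the press, then open just enough (62 mm) and rise.

```bash
python3 -m jog '{"offset":[[0,0,0],[0,0,0],[0,0,0],[0,0,0],[0,0,0],[0,0,0],[0,0,0],[0,0,0]],"roll":[0,0,0,0,0,0,0,0],"jaw":[-1,-1,0.2,0.25,0.3,0.35,0.35,0.35]}'
python3 - <<'E'
from h import *
plan(.5962,.1215,.25,-96.7)
E
```

```text
clock: 22.55
tool_pos: [0.5969, 0.1219, 0.1046]
tcp_rot: [-0.107, -2.146, 2.158]
force: [0.1, -0.1, 0.4]
width: 0.0621
t 22.55 pos [0.5969 0.1219 0.1046] offset [   3.4 -145.3    1.4] ydir [-0.019 -0.005 -1.   ] F [ 0.1 -0.1  0.4] w 0.0621 q7 -2.17
jaw heading -96.8 roll -0.1 (or +-180)
```

Released cleanly with zero force. Rising straight up, then backing away toward the right.

```bash
python3 -m jog '{"offset":[[0,-6,0],[1,-18,0],[1,-36,0],[2,-60,0],[2,-90,0],[3,-125,0],[3,-160,0],[4,-190,0],[15,-210,0],[35,-220,0],[50,-220,0],[50,-220,0]],"roll":[0,0,0,0,0,0,0,0,0,0,0,0],"jaw":[0.35,0.35,0.35,0.35,0.35,0.35,0.35,0.35,0.35,0.35,0.35,0.35]}'
python3 - <<'E'
from h import *
plan(.40,.40,.35)
E
```

```text
clock: 23.55
tool_pos: [0.5494, 0.1301, 0.3284]
tcp_rot: [-0.108, -2.149, 2.159]
force: [0.9, 0.6, -0.4]
width: 0.0619
t 23.55 pos [0.5494 0.1301 0.3284] offset [ 179.9  -20.2 -250.7] ydir [-0.016 -0.004 -1.   ] F [ 0.9  0.6 -0.4] w 0.0619 q7 -2.12
jaw heading -96.6
```

```bash
python3 -m jog '{"offset":[[10,0,-12],[30,-5,-40],[52,-10,-70],[76,-15,-104],[100,-20,-138],[124,-20,-172],[148,-20,-206],[165,-20,-232],[178,-20,-248],[180,-20,-250]],"roll":[0,0,0,0,0,0,0,0,0,0],"jaw":[0.35,0.35,0.35,0.35,0.35,0.35,0.35,0.35,0.35,0.35]}'
python3 - <<'E'
from h import *
plan(.40,.40,.35)
for n,(a,b,c,e,k) in {"scene":(140,340,150,460,2.5),"top":(130,350,180,490,2.5)}.items():
    p,d=bot.snapshot(n);np.savez(f"pics/{n}12.npz",p=p,d=d)
    cv2.imwrite(f"pics/{n}12.png",cv2.resize(p[a:b,c:e],None,fx=k,fy=k)[:,:,::-1])
E
sed 's/^cc(.*//; s/top9/top12/' b.py > c.py; echo 'cc("top","pics/top12.npz",.106)' >> c.py; python3 c.py
```

```text
clock: 24.38
tool_pos: [0.3962, 0.4036, 0.3505]
tcp_rot: [-0.099, -2.155, 2.159]
force: [-0.2, -0.1, -0.6]
width: 0.0619
t 24.38 pos [0.3962 0.4036 0.3505] offset [-4.1  0.4  3.2] ydir [-0.018 -0.001 -1.   ] F [-0.2 -0.1 -0.6] w 0.0619 q7 -2.70
jaw heading -96.2
rim x [-110.7438   96.6478] y [-165.3563  163.8842]
((620.4902954101562, 33.11322021484375), (330.14666748046875, 218.6530303955078), 83.62644958496094)
front rim slope -0.11538185052094443 399
lid x vs z [ -0.0457 115.8362] 1868 0.37511079519352375
top green [283.1 209.2] 151 world [629.7 117.1] locker -2.6 83.7 (array([629.871 , 117.0184]), [25.068281173706055, 40.28261184692383], np.float32(83.290344)) z 0.1078
top green [316.1 214.8] 151 world [619.6  32.2] locker -2.8 -1.8 (array([619.7708,  32.4864]), [25.227266311645508, 40.76375961303711], np.float32(84.65673)) z 0.1078
top green [349.  218.3] 154 world [614.6 -52. ] locker 2.2 -86.1 (array([614.8063, -51.9016]), [25.199392318725586, 39.93562316894531], np.float32(81.38386)) z 0.1072
top gold [323.6 131.5] 515 world [862.9  25. ] locker 239.7 19.4 (array([862.919,  26.047]), [27.733428955078125, 149.9414825439453], np.float32(83.48098)) z 0.3932
```

View pics/top12.png

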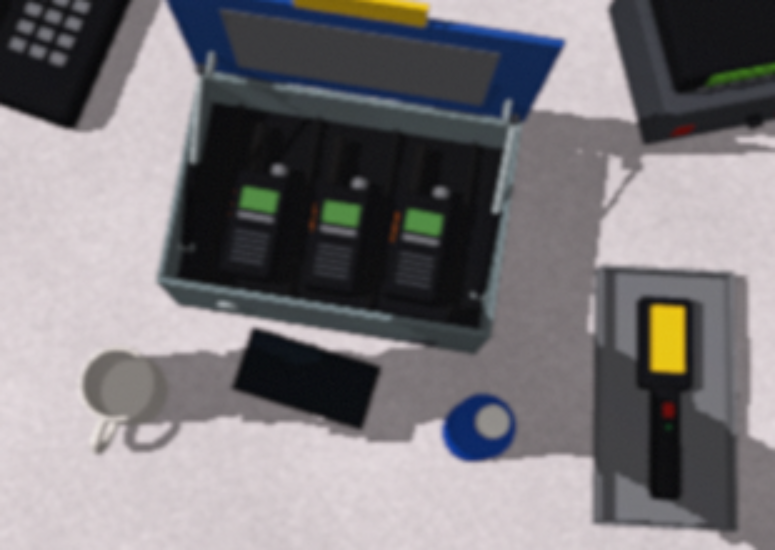

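View pics/scene12.png

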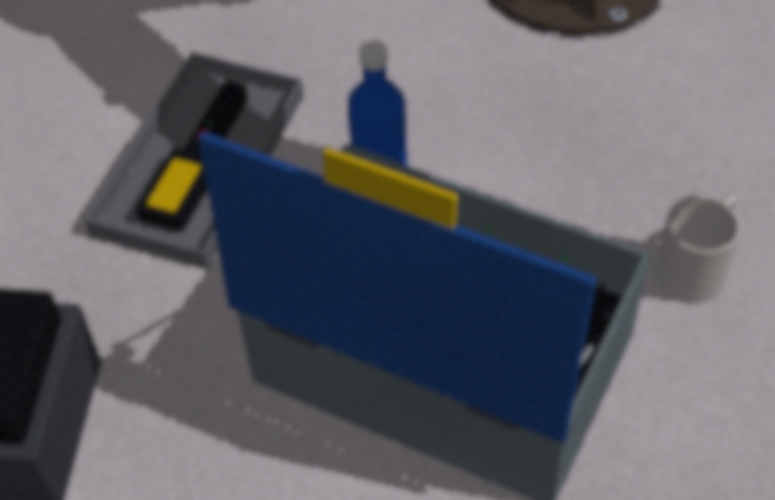

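The loose radio now sits level with the other two (screens at (259,200), (341,213) and (423,222)), antenna toward the hinges. The lid is upright and the wand is flat in the tray. The last joint is near its limit, so I'll ease it back, then check that the bystanders haven't moved.

```bash
python3 -m jog '{"offset":[[0,0,0],[0,0,0],[0,0,0],[0,0,0],[0,0,0],[0,0,0]],"roll":[-4,-10,-16,-20,-20,-20],"jaw":[0.35,0.35,0.35,0.35,0.35,0.35]}'
python3 - <<'E'
from h import *
p0=np.load("pics/top0.npz");p1,d1=bot.snapshot("top");np.savez("pics/topF.npz",p=p1,d=d1)
C0=cloud("top",p0["d"]);C1=cloud("top",d1)
for nm,x,y,r,lo,hi in(("bottle",.41,-.115,.05,.03,.25),("mug",.427,.258,.08,.03,.12),("phone",.459,.061,.1,.006,.02)):
    for C,p in((C0,p0["p"]),(C1,p1)):
        m=(np.hypot(C[...,0]-x,C[...,1]-y)<r)&(C[...,2]>lo)&(C[...,2]<hi)
        if nm=="phone": m=m&(p.max(-1)<60)&(C[...,0]<.5)
        m=big(m);print(nm,(C[m].mean(0)*1000).round(1),m.sum())
C=C1;m=(C[...,0]>.33)&(C[...,0]<.59)&(C[...,1]>-.38)&(C[...,1]<-.255)&(C[...,2]>.018)&(C[...,2]<.06)
m=big(m);print("wand",cv2.minAreaRect((C[m][:,:2]*1000).astype(np.float32)),np.percentile(C[m][:,2],[10,50,95]))
s=bot.sense();print(s["clock"],s["q"],s["force"])
E
```

```text
clock: 24.98
tool_pos: [0.4005, 0.3987, 0.3504]
tcp_rot: [-0.261, 2.104, -2.108]
force: [0.7, 0.5, 0.6]
width: 0.0615
bottle [ 407.1 -110.2  143.4] 618
bottle [ 407.1 -110.1  143.1] 618
mug [429.2 252.9  71.7] 500
mug [428.9 252.8  71.3] 506
phone [456.4  59.2  10.6] 1228
phone [458.   59.9  10.6] 1279
wand ((458.1627197265625, -318.2042541503906), (58.03190994262695, 213.9989471435547), 89.9559097290039) [0.0264 0.0306 0.0353]
25.0333 [-0.4767  0.3323 -0.5425  1.5098  0.1617  1.3591 -2.3709] [-0.4907 -0.2457  0.1208]
```

```bash
python3 -c "
from bench import bot
print(bot.sign_off())"
```

```text
the job is handed in; nothing more can be done
None
```

The job is done and handed in at about 25 s of the 72 s limit; signing off gives no verdict.

**What I did:**
- **Wand:** I moved it off the lid and set it down flat in the grey tray.
- **Lid:** The tool can't tilt, so I couldn't hook a finger under the tab. I pressed the closed fingers against the tab's front edge and raised it along its arc by friction until the struts took over.
- **Radio:** I gripped it across its sides, laid it face up in the empty left bay with the antenna towards the hinges, and released it with no force left on the fingers.

**Last checks:**
- **Radio:** Its screen is at locker (−2.6, 83.7) mm, in line with the stored radios' screens at (−2.8, −1.8) and (2.2, −86.1). It sits at the same height as theirs.
- **Left alone:** The stored radios, bottle and mug read the same as before to within about 0.5 mm. The phone read 1.6 mm different; I put that down to the tab no longer covering part of it.
- **Wand:** It is flat and centred in the tray at (0.458, −0.318).
- **Lid:** It stands open by itself at about 1.52 rad.
- **Robot:** It touches nothing.

**Disagreements and close calls:**
- **Cameras:** The two cameras differed by about 4 mm in y, so I used the average.
- **Forces:** The first touch on the tab reached about 36 N sideways and 26 N vertically, on the fingertips only. Setting the radio down peaked at about 17 N, which I eased off before letting go.

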